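Fill a stock box through the bench hopper, holding its sprung gate open

TASK

Tip the four big steel nuts out of the open-fronted tray into the funnel of the filling hopper, whose slide gate stays shut meanwhile, and set the empty tray down flat on the bench. Then take the gate's upright knob and pull the gate out against its return spring until the black line scribed across the blade comes level with the front edge of the guide, so that all four nuts drop into the box below, and finish while still holding the gate there, steady at that line. Leave the organiser, tape roll and spray can as they are.

Things in the scene. Friction and masses are not known exactly. Their poses are not given: they have to be found in the camera images.
- hopper: Bare metal filling hopper, bolted to the bench. Origin on the bench straight below the funnel's axis; -x is its front, the way the gate pulls out; z up. Its level guide frame stands on four legs and spans x +-80 mm, y +-82 mm, feet x +-95 mm, y +-87 mm. On each side of the frame, at y = +-66 mm, lies a return-spring tube, its top 99 mm above the bench.
- hopper_mouth (a point): Centre of the funnel's round mouth, level with its rim, 164 mm above the bench. The mouth is 156 mm inside diameter (164 mm outside); the funnel narrows to a throat of 72 mm inside diameter, whose lower end is 78 mm above the bench, just over the gate blade.
- gate (a joint): The slide gate that closes the throat: a level steel blade, 92 mm wide, 5 mm thick, top 77 mm above the bench. 0 m is shut; grows as it is pulled out to hopper -x; 0.075 is at the line, throat clear; hard stop 0.090. A spring pulls it shut (4 N when shut, 8 N at the line). Its crosshead bar, 156 mm wide, top 99 mm above the bench, lies 36 to 44 mm behind the knob's axis.
- gate_line (a point): Middle of the black line scribed across the top of the gate blade, hidden inside the guide while the gate is shut. It moves with the gate.
- guide_edge (a point): Middle of the guide's front edge, 80 mm in front of the funnel's axis, at the height of the blade's top. The gate is at its mark when the line lies here.
- gate_knob (a point): The gate's black upright round knob, 24 mm diameter, 44 mm tall, on the front end of the blade. The point is the centre of its foot on the blade, 77 mm above the bench, 132 mm in front of the funnel's axis when shut, 207 mm with the gate at the line. z up along the knob, -x the pull direction.
- box: Clear plastic open stock box, 118 x 118 mm, 48 mm high, walls and floor 4 mm, standing loose on the bench under the throat, between the legs. Origin at the centre of its underside. It is to stay there.
- tray: Dark sheet-steel scoop tray, 0.16 kg. Origin at the centre of its underside; 170 mm in x, 120 mm in y, floor 4 mm; the end x = +85 mm is open, the back wall is 38 mm high. Each long side, y = +-55 mm, has an upright flat-faced rim bar 10 mm thick, 20 to 38 mm above the underside, to grip from above; the front half (x over 0) holds no nuts, so a finger fits inside. Nuts slide from about 20 degrees.
- nut1: Steel hex nut, 24 mm across the flats, 13 mm high, 33 g, one of four alike, lying flat in the back half of the tray. Origin at the centre of its underside, z along its bore.
- nut2: Steel hex nut, 24 mm across the flats, 13 mm high, 33 g, one of four alike, lying flat in the back half of the tray. Origin at the centre of its underside, z along its bore.
- nut3: Steel hex nut, 24 mm across the flats, 13 mm high, 33 g, one of four alike, lying flat in the back half of the tray. Origin at the centre of its underside, z along its bore.
- nut4: Steel hex nut, 24 mm across the flats, 13 mm high, 33 g, one of four alike, lying flat in the back half of the tray. Origin at the centre of its underside, z along its bore.
- organiser: Bystander: grey plastic open organiser with compartments, 170 x 120 mm, 45 mm high. Origin at the centre of its underside.
- tape_roll: Bystander: roll of tape lying flat, 100 mm diameter, 48 mm high. Origin at the centre of its underside.
- spray_can: Bystander: upright bare metal can, 66 mm diameter, 190 mm high. Origin at the centre of its underside.
Things that resemble listed ones, but are neither listed nor needed, are in the scene too. What is shaped like the tray but brown or yellow is not meant.

How it is judged:
By the outcome, as a careful person would: the job done as asked, in the order asked, and still so for the second after the job is handed in, while the arm keeps its last pose, push and grip.
It also fails if it takes over 72 s, if anything falls off the work surface, if the arm or the gripper's body presses on something with over 40 N, if the wrist force passes 120 N, or if a joint passes its speed limit or range.

ROBOT

A 6-joint arm with a two-finger parallel gripper is mounted at the origin on the work surface. World frame = base frame: x ahead of the robot, y to its left, z up, the work surface at z = 0. Lengths are in m, angles in rad, forces in N, time in s.
With the tool pointing down it reaches from about 0.375 to 0.975 m from the base axis. Payload 3.8 kg.
Tool frame: the origin (TCP) lies midway between the tips of the shut fingers; the grasp point (between the pads) lies 19 mm behind it; z points along the fingers, y is the line along which they close (so a half turn about z gives the same grasp; the last joint's range is limited). The gripper opens to 85 mm and grips with 20 to 120 N. Pads are 22 mm wide; open, the fingers measure 114 mm over their backs; the gripper's body (76 mm by 85 mm) begins 54 mm behind the grasp point. The pads swing forward as they close: fully open they stand 13 mm farther back than shut.
Start: joints at [-1.252, 0.264, 1.604, -0, 1.274, -0.037], TCP at [0.235, -0.633, 0.231] pointing down, gripper open.
Joint ranges: [-2.63, 2.63], [-0.94, 2.18], [0.31, 2.57], [-1.31, 4.45], [0, 2.66], [-2.55, 2.55]. Speed limits (rad/s): [2.57, 2.57, 3.14, 3.14, 3.14, 3.14].

INTERFACE

Orientations are given as a rotation vector (axis times angle).
In Python, from workcell import * gives the robot as it stands. The module is installed in compiled form; this text tells all that it offers.
- The arm moves only by the tool apply_moves, never from a script. Its arguments are lists of equal length, an entry for each row: "fingers": the opening, from 0 (shut) to 1 (fully open); "travel": the shift along the tool's x, y, z normalised to -1 to 1, where 1 is 0.05 m, a list of three; "rotation": the turn, a rotation vector about the tool's x, y, z normalised to -1 to 1, where 1 is 6 degrees, a list of three. In form: {"fingers": [fingers, ...], "travel": [[dx, dy, dz], ...], "rotation": [[ax, ay, az], ...]}. A call has 1 to 12 rows; each row shifts and turns the commanded pose from where the row before left it, along the tool's axes as they then stand; what a row does not reach is not made up. A row lasts 1/10 s, in which the tool goes at most 50 mm and 8.59 degrees, less where a joint would pass 70% of its speed; a pose out of reach is approached as far as the arm can. A call with a number of a shift or a turn outside -1 to 1 is refused whole. A call with a gripper value outside its range is refused whole. The fingers move at their own pace and stop on an object; "newtons" is the grip in N (left out, the last holds). Time passes only in rows, so rows that do not move let the fingers close. It gives the time, the measured TCP pose, the force, the opening and the grip force at its end, in the units of the state.
- read_state(): the state, without advancing time (a new reading comes with each control period).
- read_camera(name): name is "side" or "top"; returns a dict with "image" (400x640x3 uint8, red, green, blue), "fx", "fy", "cx", "cy" (pixels), "k1" (the pictures are not rectified: a ray, as slopes to the right and down, at radius r is drawn at 1 + k1 r^2 times it, then the intrinsics apply), "extrinsics" (4x4, takes a point from world to camera coordinates). Camera axes: x right, y down, z forward; pixel columns grow to the right and rows downward; lengths in m; the calibration is good to about 2 mm. A picture is of the moment at which its call begins. There is no depth.
- finish_job(): hands the job in; it is judged then, once.
Trained networks look in the newest picture that a camera, given by its name, has taken for a name from the list of things; names that differ only in an ending like _2 or _b are one class to them, and where a whole thing is asked for, a point or a joint stands for the part that bears it (a point fixed in the world has none). Each returns a list of dicts, best first, with "p" (0 to 1); they miss things now and then, are a little off and sometimes report something else, mostly with a low value. They report only what shows in the picture. A call takes as long as a camera call. They do not tell look-alikes from the thing itself.
- regions_of(camera, name): "mask" (400x640 bool, what is visible of it) and "bbox" ([left, top, width, height] in pixels, round what is visible of it).
- tip_of(camera, name): "location" ([column, row] in pixels: a listed point, or the origin of a listed thing).
The state is a dict: "time": time; "q": joint angles; "joint_vel": joint speeds; "joint_torque": joint torques, N m; "tool_pos": TCP position; "tcp_rot": TCP orientation; "wrist_force": force on the tool from outside, world axes, zero at the start; "torque": the same for the moment, N m; "width": opening from 0.0 (shut) to 1.0 (fully open); "grip_force": force on a finger pad.
Only numpy, scipy, OpenCV 4.12 (cv2) and the standard library are available. Lean on these libraries where they do the work, as an engineer would, in place of code of your own. Each camera call takes 0.05 s, during which the arm holds its last target. There are 200 camera calls.

## Working session

There is one attempt and no reset: what is moved stays moved. The work goes in short steps, Python scripts to look and compute and a tool call to move; the robot and the scene stay as the last step left them, time stands still between calls to the robot, and variables do not carry over. Pictures are saved under pics/ and viewed, at most 10 in all, crops included, and the job is handed in when it is done.

Besides the shell and the picture viewer there is one more tool, called after "Call:" by a JSON object that holds its "api" and its "payload", one argument or row to a line. apply_moves: Moves the arm, as the interface text tells. Scaled input: -1 to 1 covers 0.05 m each way for a shift and 6 degrees each way for a turn. Its arguments: {"type":"object","properties":{"fingers":{"type":"array","items":{"type":"number"}},"travel":{"type":"array","items":{"type":"array","items":{"type":"number"}}},"rotation":{"type":"array","items":{"type":"array","items":{"type":"number"}}},"newtons":{"type":"number"}},"required":["fingers","travel","rotation"]}

```bash
mkdir -p pics
cat > h.py <<'E'
from workcell import *
import numpy as np, cv2
from scipy.spatial.transform import Rotation as R
def cam(n,save=None):
    c=read_camera(n)
    if save: cv2.imwrite('pics/'+save,c['image'][:,:,::-1])
    return c
def ray(c,uv):
    d=np.array([(uv[0]-c['cx'])/c['fx'],(uv[1]-c['cy'])/c['fy']]); s=d.copy()
    for _ in range(20): s=d/(1+c['k1']*(s@s))
    E=np.array(c['extrinsics']); Rm=E[:3,:3]; o=-Rm.T@E[:3,3]
    return o,Rm.T@np.array([s[0],s[1],1.])
def atz(c,uv,z):
    o,d=ray(c,uv); return o+d*(z-o[2])/d[2]
def proj(c,p):
    E=np.array(c['extrinsics']); q=E[:3,:3]@np.array(p)+E[:3,3]; s=q[:2]/q[2]; s=s*(1+c['k1']*(s@s))
    return np.array([s[0]*c['fx']+c['cx'],s[1]*c['fy']+c['cy']])
E
python3 - <<'E'
from h import *
np.set_printoptions(precision=4,suppress=True)
for n in ['top','side']:
    c=cam(n,n+'0.png'); 
    print(n,ray(c,(320,200)))
    for t,z in [('hopper',0),('hopper_mouth',.164),('gate_knob',.077),('guide_edge',.077),('tray',0),('nut1',.004),('box',0),('organiser',0),('tape_roll',0),('spray_can',0)]:
        print(t,[(round(d['p'],2),np.round(d['location']),atz(c,d['location'],z)[:2]) for d in tip_of(n,t)])
s=read_state();print(s)
E
```

```text
top (array([ 0.3091, -0.0609,  1.9284]), array([ 0.0927, -0.0015, -0.9958]))
hopper [(0.68, array([291., 160.]), array([0.6438, 0.0495]))]
hopper_mouth [(0.97, array([288., 152.]), array([0.6422, 0.0483]))]
gate_knob [(0.79, array([295., 190.]), array([0.5204, 0.0301])), (0.27, array([386., 216.]), array([ 0.4222, -0.3049]))]
guide_edge [(0.82, array([293., 180.]), array([0.5565, 0.0347]))]
tray [(0.82, array([388., 206.]), array([ 0.4641, -0.3242])), (0.8, array([378., 266.]), array([ 0.2391, -0.2857])), (0.77, array([449., 204.]), array([ 0.4737, -0.5566]))]
nut1 [(0.59, array([394., 220.]), array([ 0.4125, -0.346 ])), (0.56, array([395., 208.]), array([ 0.4557, -0.3519])), (0.51, array([381., 208.]), array([ 0.4588, -0.298 ])), (0.5, array([216., 217.]), array([0.4223, 0.3349])), (0.46, array([384., 214.]), array([ 0.4354, -0.3081]))]
box []
organiser [(0.65, array([217., 218.]), array([0.4194, 0.3318]))]
tape_roll []
spray_can [(0.7, array([410., 149.]), array([ 0.6884, -0.4099]))]
side (array([ 0.2271, -1.1129,  0.7557]), array([ 0.1806,  0.8396, -0.5123]))
hopper [(0.72, array(
[... 781 characters left out ...]
, 191.]), array([0.6789, 0.1497]))]
tape_roll [(0.69, array([341., 166.]), array([0.6352, 0.3728]))]
spray_can [(0.66, array([370., 168.]), array([0.7443, 0.328 ])), (0.6, array([445., 296.]), array([ 0.6984, -0.4076]))]
{'time': 1.1, 'q': array([-1.2519,  0.2639,  1.604 ,  0.    ,  1.2737, -0.0369]), 'joint_vel': array([-0.0006,  0.0002, -0.0009, -0.0004, -0.0006,  0.0008]), 'joint_torque': array([  0.0012, -51.5078, -36.7736,  -0.0001,   0.0006,  -0.    ]), 'tool_pos': array([ 0.2351, -0.6327,  0.2313]), 'tcp_rot': array([3.092 , 0.5559, 0.    ]), 'wrist_force': array([-0.3539,  0.1338,  0.6965]), 'torque': array([-0.0083,  0.0704, -0.0265]), 'grip_force': 0.0, 'width': 0.9953450695837393}
```

View pics/top0.png

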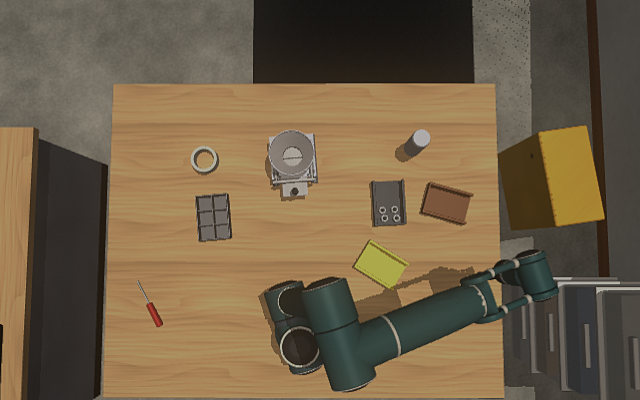

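View pics/side0.png

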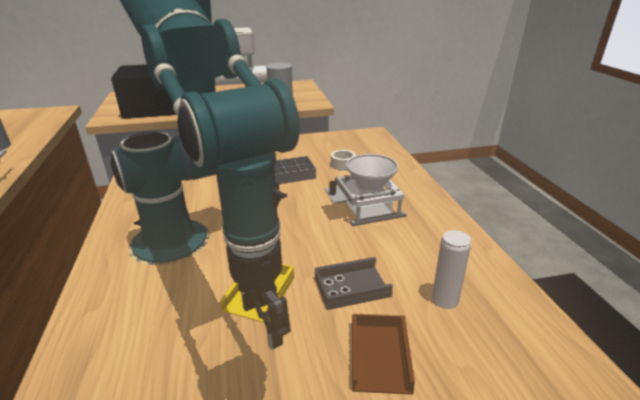

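Run:
```python
import cv2
a=cv2.imread('pics/top0.png')[120:300,260:480]; cv2.imwrite('pics/topcrop.png',cv2.resize(a,None,fx=3.3,fy=3.3,interpolation=cv2.INTER_CUBIC))
```

```text
(no output)
```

View pics/topcrop.png

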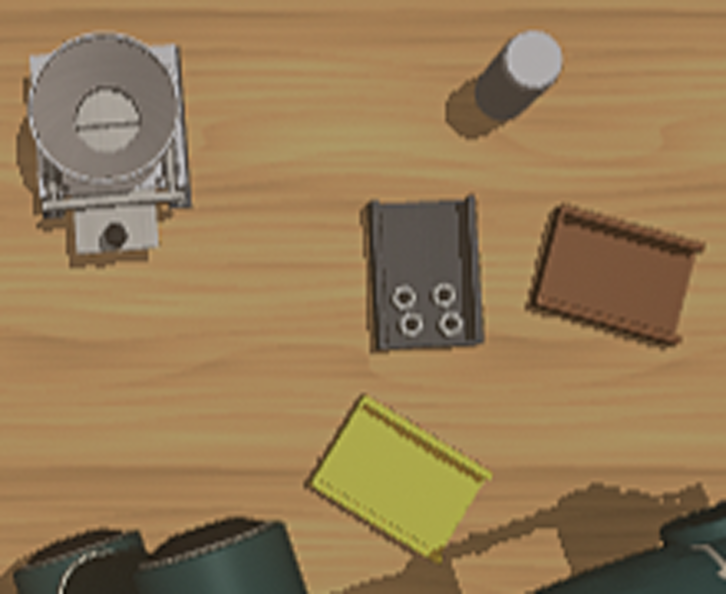

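The big top-view picture shows three tray-like things: dark at (388,204) holding four nuts, brown at (446,203), and yellow at (380,264). The dark one is meant, because it is dark steel, holds the four nuts, and opens away from the robot; the enlarged crop confirms this. The hopper is at (291,157) and its knob at (295,190).

```bash
cat > fit.py <<'E'
from h import *
from scipy.optimize import minimize, least_squares
np.set_printoptions(precision=4,suppress=True)
C={n:cam(n) for n in ['top','side']}
def pick(n,name,uv):
    return min(regions_of(n,name),key=lambda r:np.hypot(r['bbox'][0]+r['bbox'][2]/2-uv[0],r['bbox'][1]+r['bbox'][3]/2-uv[1]))
def T(p,v):
    c,s=np.cos(p[2]),np.sin(p[2]); v=np.atleast_2d(v)
    return np.c_[p[0]+c*v[:,0]-s*v[:,1],p[1]+s*v[:,0]+c*v[:,1],v[:,2]]
def hull(c,V,S=8):
    m=np.zeros((400*S//2,640*S//2),np.uint8); return m
parts=[[(x,y,z) for x in(-.085,.085) for y in(-.06,.06) for z in(0,.004)]]+[[(x,y,z) for x in(-.085,.085) for y in(s*.05,s*.06) for z in(0,.038)] for s in(-1,1)]+[[(x,y,z) for x in(-.085,-.081) for y in(-.06,.06) for z in(0,.038)]]
def sil(c,p,S=4):
    m=np.zeros((400*S,640*S),np.uint8)
    for V in parts:
        q=np.array([proj(c,v) for v in T(p,V)])
        h=cv2.convexHull(((q+.5)*S).astype(np.float32)).astype(np.int32); cv2.fillConvexPoly(m,h,1)
    return cv2.resize(m.astype(np.float32),(640,400),interpolation=cv2.INTER_AREA)
def traypose(uvs,p0):
    M={n:pick(n,'tray',uv)['mask'].astype(np.float32) for n,uv in uvs.items()}
    f=lambda p:sum(np.abs(sil(C[n],p)-M[n]).sum()/M[n].sum() for n in M)
    r=minimize(f,p0,method='Nelder-Mead',options=dict(initial_simplex=[p0,np.add(p0,[.02,0,0]),np.add(p0,[0,.02,0]),np.add(p0,[0,0,.15])],xatol=2e-4,fatol=1e-4))
    return r.x,r.fun
E
python3 - <<'E'
from fit import *
for u in [{'top':(388,203),'side':(353,283)},{'top':(388,203)},{'side':(353,283)}]: print(traypose(u,[.48,-.32,.05]))
obs=[]
for n in C:
    for t,v in [('hopper_mouth',(0,0,.164)),('gate_knob',(-.132,0,.077)),('guide_edge',(-.08,0,.077)),('hopper',(0,0,0))]:
        d=tip_of(n,t)
        if d: obs.append((n,v,np.array(d[0]['location']),t))
f=lambda p:np.concatenate([(proj(C[n],T(p,v)[0])-l) for n,v,l,t in obs])
r=least_squares(f,[.64,.048,.14],loss='soft_l1');print(r.x);print([o[3] for o in obs]);print(r.fun.reshape(-1,2))
# knob dark blob / hough
for n in C:
    k=tip_of(n,'gate_knob')[0]['location']; m=pick(n,'gate_knob',k); print(n,m['bbox'],m['mask'].sum(),k)
    g=C[n]['image'].mean(2); x,y=int(k[0]),int(k[1]); s=g[y-14:y+10,x-12:x+12]; ys,xs=np.where(s<55); print('dark',len(xs),xs.mean()+x-12 if len(xs) else 0,ys.mean()+y-14 if len(xs) else 0, ys.min()+y-14,ys.max()+y-14,xs.min()+x-12,xs.max()+x-12)
    hm=pick(n,'hopper',(291,157) if n=='top' else (370,190))['bbox'];print(hm)
print('pred knob',[ [proj(C[n],T(r.x,(-.132,0,z))[0]) for z in(.077,.121)] for n in C])
im=C['top']['image'][130:205,262:322][:,:,::-1]
big=cv2.resize(im,None,fx=8,fy=8,interpolation=cv2.INTER_CUBIC)
for a in np.linspace(0,2*np.pi,60):
    q=(proj(C['top'],T(r.x,(.082*np.cos(a),.082*np.sin(a),.164))[0])-[262,130]+.5)*8; cv2.circle(big,tuple(q.astype(int)),2,(0,0,255),-1)
for z in(.077,.121):
  for a in np.linspace(0,2*np.pi,20):
    q=(proj(C['top'],T(r.x,(-.132+.012*np.cos(a),.012*np.sin(a),z))[0])-[262,130]+.5)*8; cv2.circle(big,tuple(q.astype(int)),2,(0,255,0),-1)
for y in np.linspace(-.03,.03,9):
    q=(proj(C['top'],T(r.x,(-.005,y,.077))[0])-[262,130]+.5)*8; cv2.circle(big,tuple(q.astype(int)),2,(255,0,0),-1)
cv2.imwrite('pics/hop.png',big)
E
```

```text
(array([ 0.4799, -0.3233,  0.0497]), np.float64(0.3410714566707611))
(array([ 0.4799, -0.323 ,  0.0605]), np.float64(0.20719453692436218))
(array([ 0.48  , -0.3231,  0.0406]), np.float64(0.13491597771644592))
[0.6415 0.0439 0.088 ]
['hopper_mouth', 'gate_knob', 'guide_edge', 'hopper', 'hopper_mouth', 'gate_knob', 'guide_edge', 'hopper']
[[-0.432   2.0047]
 [ 0.7097 -0.0908]
 [-0.266   1.1755]
 [ 0.9466  1.6044]
 [ 0.3065 -1.9725]
 [ 2.6155 -2.037 ]
 [-0.1694 -0.8416]
 [ 1.9915  0.2025]]
top [274.2, 147.3, 42.7, 48.8] 808 [293.3, 192.4]
dark 20 294.25 191.05 188 194 292 297
[267.1, 129.6, 52.4, 70.7]
side [324.0, 178.8, 32.7, 28.1] 423 [328.4, 195.4]Traceback (most recent call last):
  File "<stdin>", line 13, in <module>
    return umr_minimum(a, axis, None, out, keepdims, initial, where)
ValueError: zero-size array to reduction operation minimum which has no identity
```

Run:
```python
from fit import *
for p0 in ([.46,-.31,.0],[.49,-.335,.12]): print(traypose({'top':(388,203),'side':(353,283)},p0))
print(traypose({'top':(388,203)},[.49,-.335,.12]),traypose({'side':(353,283)},[.49,-.335,.12]))
tp=[.48,-.323,.05]; hp=[.642,.047,.12]
print(hp)
def draw(n,x0,y0,w,h,f):
    big=cv2.resize(C[n]['image'][y0:y0+h,x0:x0+w][:,:,::-1],None,fx=f,fy=f,interpolation=cv2.INTER_CUBIC)
    def pts(p,V,col):
        for v in V:
            q=(proj(C[n],T(p,v)[0])-[x0,y0]+.5)*f; cv2.circle(big,tuple(q.astype(int)),1,col,-1)
    A=np.linspace(0,2*np.pi,50)
    pts(hp,[(.082*np.cos(a),.082*np.sin(a),.164) for a in A],(0,0,255))
    pts(hp,[(-.132+.012*np.cos(a),.012*np.sin(a),z) for a in A[::2] for z in(.077,.121)],(0,255,0))
    pts(hp,[(-.08,y,.077) for y in np.linspace(-.046,.046,12)],(255,0,0))
    pts(hp,[(-.005,y,.077) for y in np.linspace(-.03,.03,12)],(255,0,0))
    pts(hp,[(x*.095,y*.087,0) for x in(-1,1) for y in(-1,1)],(255,0,255))
    for s in(-1,1): pts(tp,[(x,s*.055,.038) for x in np.linspace(-.085,.085,20)],(0,255,255))
    pts(tp,[(-.085,y,z) for y in np.linspace(-.06,.06,12) for z in(0,.038)],(0,255,255))
    pts(tp,[(.085,y,0) for y in np.linspace(-.06,.06,12)],(0,255,255))
    return big
a=draw('top',262,125,150,110,5); b=draw('side',310,145,90,165,3.6)
cv2.imwrite('pics/ovt.png',a);cv2.imwrite('pics/ovs.png',b)
```

```text
(array([ 0.4797, -0.3239,  0.05  ]), np.float64(0.24051889777183533))
(array([ 0.4798, -0.3234,  0.0552]), np.float64(0.23985254764556885))
(array([ 0.4789, -0.3229,  0.0516]), np.float64(0.13420329988002777)) (array([ 0.4795, -0.3243,  0.0608]), np.float64(0.10472910851240158))
[0.642, 0.047, 0.12]
```

View pics/ovt.png

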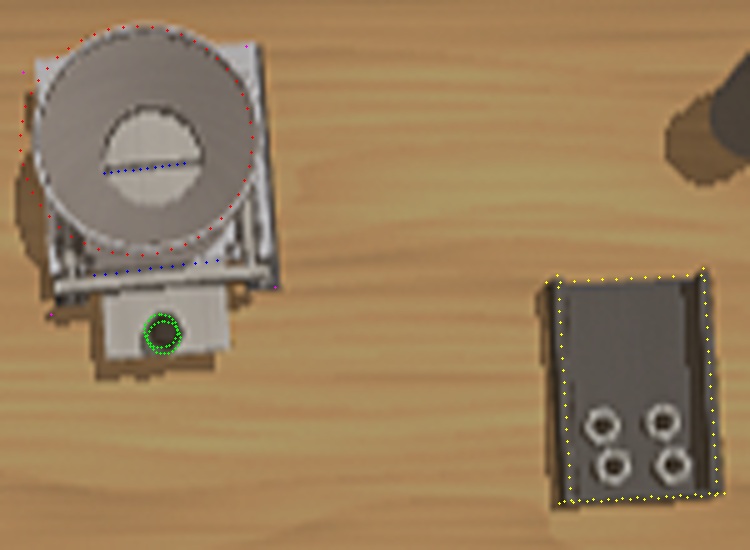

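View pics/ovs.png

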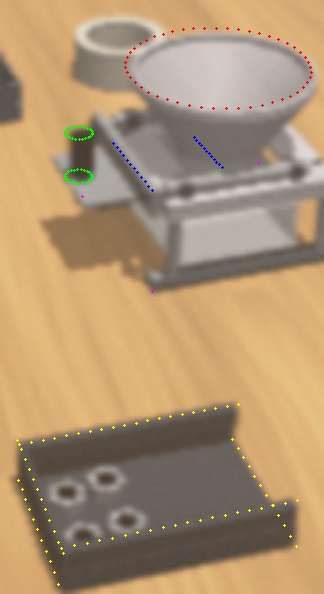

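The overlays show the tray fit matching at (0.480, -0.324), yaw 3°. The drawn mouth ring sits about 2 px left of the funnel in the top view, so the hopper is nearer (0.642, 0.041), yaw about 4.5°. The knob matches at (0.511, 0.031).

Call:
{"api": "apply_moves", "payload": {
  "fingers": [1, 1, 1],
  "travel": [
    [0, 0, 0],
    [0, 0, 0],
    [0, 0, 0]
  ],
  "rotation": [
    [0, 0, 0.97],
    [0, 0, 0.97],
    [0, 0, 0.97]
  ],
  "newtons": 90
}}

```text
time: 2.75
tool_pos: [0.2351, -0.6327, 0.2313]
tcp_rot: [-3.141, -0.074, 0.0]
wrist_force: [0.3, 0.3, 0.2]
width: 0.994
grip_force: 0.0
```

Call:
{"api": "apply_moves", "payload": {
  "fingers": [1, 1, 1, 1, 1, 1, 1, 1, 1, 1, 1, 1],
  "travel": [
    [0.484, -0.585, 0],
    [0.484, -0.585, 0],
    [0.484, -0.585, 0],
    [0.484, -0.585, 0],
    [0.484, -0.585, 0],
    [0.484, -0.585, 0],
    [0.484, -0.585, 0],
    [0.484, -0.585, 0],
    [0.484, -0.585, 0],
    [0.484, -0.585, 0],
    [0.484, -0.585, 0],
    [0.484, -0.585, 0]
  ],
  "rotation": [
    [0, 0, 0],
    [0, 0, 0],
    [0, 0, 0],
    [0, 0, 0],
    [0, 0, 0],
    [0, 0, 0],
    [0, 0, 0],
    [0, 0, 0],
    [0, 0, 0],
    [0, 0, 0],
    [0, 0, 0],
    [0, 0, 0]
  ]
}}

```text
time: 3.95
tool_pos: [0.508, -0.266, 0.2316]
tcp_rot: [3.14, 0.08, 0.001]
wrist_force: [0.8, -0.8, -0.3]
width: 1.0
grip_force: 0.0
```

Call:
{"api": "apply_moves", "payload": {
  "fingers": [1, 1, 1, 1],
  "travel": [
    [0, 0, 0.7],
    [0, 0, 0.7],
    [0, 0, 0.7],
    [0, 0, 0.3]
  ],
  "rotation": [
    [0, 0, 0],
    [0, 0, 0],
    [0, 0, 0],
    [0, 0, 0]
  ]
}}

```text
time: 4.35
tool_pos: [0.505, -0.2658, 0.1076]
tcp_rot: [-3.137, -0.081, 0.008]
wrist_force: [-1.1, 0.4, -0.5]
width: 1.002
grip_force: 0.0
```

```bash
cat > st.py <<'E'
from h import *
np.set_printoptions(precision=4,suppress=True)
s=read_state(); r=R.from_rotvec(s['tcp_rot']).as_matrix()
print(s['time'],s['tool_pos'],'q',s['q'],'\nrot',r.ravel(),'yaw',np.degrees(np.arctan2(r[1,0],r[0,0])),'F',s['wrist_force'],s['torque'],s['width'],s['grip_force'])
E
python3 st.py
python3 - <<'E'
from h import *
c=cam('top'); s=cam('side')
a=cv2.resize(c['image'][160:240,350:430],None,fx=5,fy=5,interpolation=cv2.INTER_CUBIC); b=cv2.resize(s['image'][205:325,290:410],(400,400),interpolation=cv2.INTER_CUBIC)
cv2.imwrite('pics/pre.png',np.hstack([a,b])[:,:,::-1])
E
```

```text
4.35 [ 0.505  -0.2658  0.1076] q [-0.5281  0.1808  1.9462 -0.      1.0204  0.9912] 
rot [ 0.9987  0.0515 -0.0051  0.0515 -0.9987  0.0029 -0.0049 -0.0032 -1.    ] yaw 2.953418573912967 F [-1.0539  0.4321 -0.5395] [0.0401 0.0282 0.0337] 1.0016167242069096 0.0
```

View pics/pre.png

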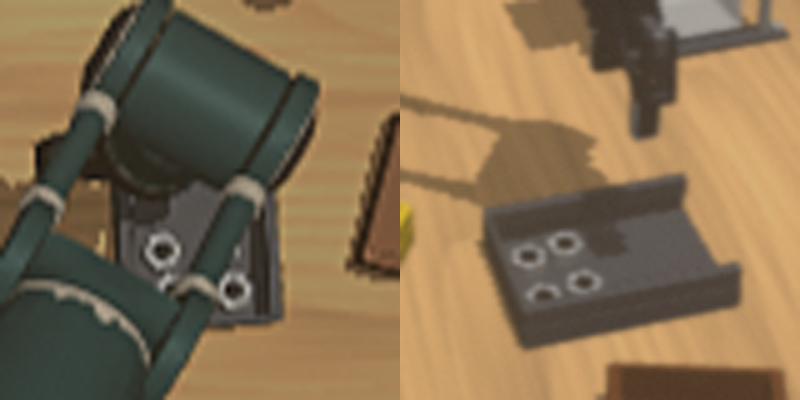

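The picture shows the fingers over the left bar, in front of the nuts; I lower and grip.

Call:
{"api": "apply_moves", "payload": {
  "fingers": [1, 1, 1, 1, 0, 0, 0, 0, 0, 0, 0, 0],
  "travel": [
    [0, 0, 0.6],
    [0, 0, 0.6],
    [0, 0, 0.66],
    [0, 0, 0],
    [0, 0, 0],
    [0, 0, 0],
    [0, 0, 0],
    [0, 0, 0],
    [0, 0, 0],
    [0, 0, 0],
    [0, 0, 0],
    [0, 0, 0]
  ],
  "rotation": [
    [0, 0, 0],
    [0, 0, 0],
    [0, 0, 0],
    [0, 0, 0],
    [0, 0, 0],
    [0, 0, 0],
    [0, 0, 0],
    [0, 0, 0],
    [0, 0, 0],
    [0, 0, 0],
    [0, 0, 0],
    [0, 0, 0]
  ]
}}

```text
time: 5.65
tool_pos: [0.5079, -0.2677, 0.0195]
tcp_rot: [3.14, 0.08, 0.002]
wrist_force: [-1.8, 1.1, 5.9]
width: 0.094
grip_force: 88.9
```

```bash
python3 st.py
```

```text
5.65 [ 0.5079 -0.2677  0.0195] q [-0.5285  0.2943  1.9969  0.0001  0.849   0.9913] 
rot [ 0.9987  0.0508  0.0013  0.0508 -0.9987 -0.0007  0.0012  0.0007 -1.    ] yaw 2.9140142484678377 F [-1.8328  1.0662  5.8791] [ 0.1201  0.2271 -0.1059] 0.09406727845812116 88.9430913515389
```

Call:
{"api": "apply_moves", "payload": {
  "fingers": [0.4, 0.4, 0.4, 0.4, 0, 0, 0, 0, 0, 0],
  "travel": [
    [0, 0, 0],
    [0, 0, 0],
    [0, 0, 0.13],
    [0, 0, 0],
    [0, 0, 0],
    [0, 0, 0],
    [0, 0, 0],
    [0, 0, 0],
    [0, 0, 0],
    [0, 0, 0]
  ],
  "rotation": [
    [0, 0, 0],
    [0, 0, 0],
    [0, 0, 0],
    [0, 0, 0],
    [0, 0, 0],
    [0, 0, 0],
    [0, 0, 0],
    [0, 0, 0],
    [0, 0, 0],
    [0, 0, 0]
  ]
}}

```text
time: 6.65
tool_pos: [0.5072, -0.2673, 0.0117]
tcp_rot: [-3.14, -0.08, 0.0]
wrist_force: [0.4, 0.2, -1.8]
width: 0.098
grip_force: 87.9
```

```bash
python3 st.py
```

```text
6.65 [ 0.5072 -0.2673  0.0117] q [-0.5285  0.305   2.0009  0.      0.8358  0.9912] 
rot [ 0.9987  0.051  -0.0001  0.051  -0.9987  0.0001 -0.0001 -0.0001 -1.    ] yaw 2.9259316855104953 F [ 0.4497  0.1966 -1.8489] [ 0.0514 -0.0318 -0.0268] 0.09830306699398503 87.94038388878107
```

Call:
{"api": "apply_moves", "payload": {
  "fingers": [0, 0, 0, 0, 0, 0, 0, 0, 0, 0],
  "travel": [
    [0, 0, -0.2],
    [0, 0, -0.4],
    [0, 0, -0.5],
    [0, 0, -0.6],
    [0, 0, -0.6],
    [0, 0, -0.6],
    [0, 0, -0.6],
    [0, 0, -0.5],
    [0, 0, -0.3],
    [0, 0, -0.17]
  ],
  "rotation": [
    [0, 0, 0],
    [0, 0, 0],
    [0, 0, 0],
    [0, 0, 0],
    [0, 0, 0],
    [0, 0, 0],
    [0, 0, 0],
    [0, 0, 0],
    [0, 0, 0],
    [0, 0, 0]
  ]
}}

```text
time: 7.65
tool_pos: [0.5076, -0.2675, 0.2371]
tcp_rot: [3.14, 0.08, 0.003]
wrist_force: [0.9, -1.2, -2.8]
width: 0.099
grip_force: 88.1
```

```bash
python3 st.py
python3 - <<'E'
from h import *
s=cam('side')
cv2.imwrite('pics/lift.png',cv2.resize(s['image'][130:330,250:500],None,fx=3,fy=3,interpolation=cv2.INTER_CUBIC)[:,:,::-1])
E
```

```text
7.65 [ 0.5076 -0.2675  0.2371] q [-0.5285  0.0683  1.8195  0.0002  1.2516  0.9912] 
rot [ 0.9987  0.051   0.002   0.051  -0.9987 -0.001   0.0019  0.0011 -1.    ] yaw 2.9237519817963187 F [ 0.8952 -1.2497 -2.7717] [ 0.228  -0.1743 -0.0415] 0.09896956007061339 88.13365392386913
```

View pics/lift.png

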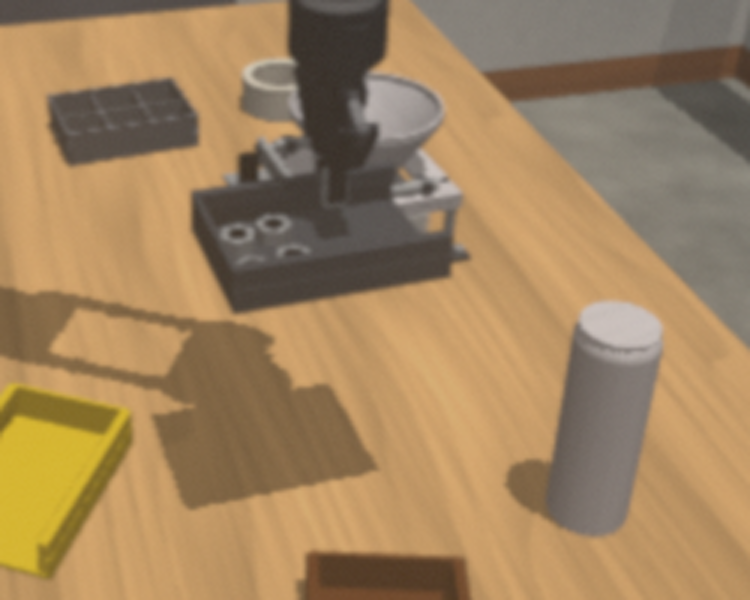

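The picture shows the tray held level with its four nuts still in it. I carry it to the hopper.

Call:
{"api": "apply_moves", "payload": {
  "fingers": [0, 0, 0, 0, 0, 0, 0, 0, 0, 0, 0, 0],
  "travel": [
    [0.04, -0.2, 0],
    [0.085, -0.4, 0],
    [0.127, -0.6, 0],
    [0.169, -0.8, 0],
    [0.169, -0.8, 0],
    [0.169, -0.8, 0],
    [0.169, -0.8, 0],
    [0.169, -0.8, 0],
    [0.169, -0.8, 0],
    [0.127, -0.6, 0],
    [0.085, -0.4, 0],
    [0.025, -0.12, 0]
  ],
  "rotation": [
    [0, 0, 0],
    [0, 0, 0],
    [0, 0, 0],
    [0, 0, 0],
    [0, 0, 0],
    [0, 0, 0],
    [0, 0, 0],
    [0, 0, 0],
    [0, 0, 0],
    [0, 0, 0],
    [0, 0, 0],
    [0, 0, 0]
  ]
}}

```text
time: 8.9
tool_pos: [0.5628, 0.0948, 0.2329]
tcp_rot: [-3.14, -0.085, 0.006]
wrist_force: [-0.5, 0.4, -3.4]
width: 0.1
grip_force: 88.1
```

Call:
{"api": "apply_moves", "payload": {
  "fingers": [0, 0],
  "travel": [
    [0, 0, 0],
    [0, 0, 0]
  ],
  "rotation": [
    [0, 0, 0],
    [0, -0.3, 0]
  ]
}}

```text
time: 9.1
tool_pos: [0.5626, 0.0915, 0.2342]
tcp_rot: [3.138, 0.081, -0.054]
wrist_force: [-0.1, 0.2, -3.5]
width: 0.101
grip_force: 88.1
```

```bash
python3 st.py
python3 - <<'E'
from h import *
s=cam('side');t=cam('top')
a=cv2.resize(t['image'][115:215,250:350],(400,400),interpolation=cv2.INTER_CUBIC); b=cv2.resize(s['image'][80:230,280:430],(400,400),interpolation=cv2.INTER_CUBIC)
cv2.imwrite('pics/prepour.png',np.hstack([a,b])[:,:,::-1])
E
```

```text
9.1 [0.5626 0.0915 0.2342] q [0.1167 0.0872 1.805  0.0015 1.2836 1.6355] 
rot [ 0.9981  0.0515 -0.0341  0.0514 -0.9987 -0.0026 -0.0342  0.0008 -0.9994] yaw 2.9490767946055683 F [-0.0765  0.1744 -3.514 ] [ 0.1754 -0.1733  0.0249] 0.10122023515680553 88.1164276599884
```

View pics/prepour.png

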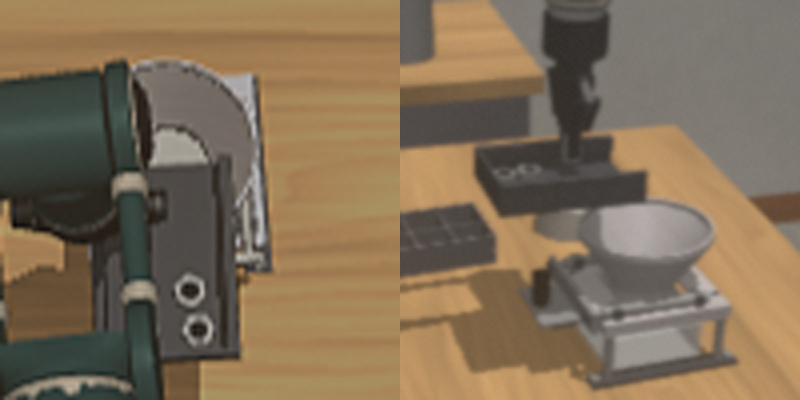

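Both views show the tray level over the front of the mouth, with its lip about at the throat and roughly 5 mm to the left. I tip it slowly and shift it slightly right.

Call:
{"api": "apply_moves", "payload": {
  "fingers": [0, 0, 0, 0, 0, 0, 0, 0, 0, 0, 0, 0],
  "travel": [
    [0, 0.03, 0],
    [0, 0.03, 0],
    [0, 0.03, 0],
    [0, 0, 0],
    [0, 0, 0],
    [0, 0, 0],
    [0, 0, 0],
    [0, 0, 0],
    [0, 0, 0],
    [0, 0, 0],
    [0, 0, 0],
    [0, 0, 0]
  ],
  "rotation": [
    [0, -0.4, 0],
    [0, -0.5, 0],
    [0, -0.5, 0],
    [0, -0.5, 0],
    [0, -0.5, 0],
    [0, -0.3, 0],
    [0, -0.25, 0],
    [0, -0.25, 0],
    [0, -0.25, 0],
    [0, -0.25, 0],
    [0, -0.25, 0],
    [0, -0.25, 0]
  ]
}}

```text
time: 10.4
tool_pos: [0.5643, 0.0875, 0.2354]
tcp_rot: [3.041, 0.078, -0.733]
wrist_force: [-0.6, -0.6, -1.5]
width: 0.101
grip_force: 88.4
```

Call:
{"api": "apply_moves", "payload": {
  "fingers": [0, 0, 0, 0, 0, 0, 0, 0, 0, 0, 0, 0],
  "travel": [
    [0, 0, 0],
    [0, 0, 0],
    [0, 0, 0],
    [0, 0, 0],
    [0, 0, 0],
    [0, 0, 0],
    [0, 0, 0],
    [0, 0, 0],
    [0, 0, 0],
    [0, 0, 0],
    [0, 0, 0],
    [0, 0, 0]
  ],
  "rotation": [
    [0, -0.2, 0],
    [0, -0.2, 0],
    [0, -0.2, 0],
    [0, -0.2, 0],
    [0, -0.25, 0],
    [0, -0.25, 0],
    [0, -0.3, 0],
    [0, -0.3, 0],
    [0, -0.4, 0],
    [0, -0.4, 0],
    [0, -0.4, 0],
    [0, -0.4, 0]
  ]
}}

```text
time: 11.6
tool_pos: [0.5645, 0.0875, 0.235]
tcp_rot: [2.848, 0.073, -1.273]
wrist_force: [0.1, -0.1, -2.6]
width: 0.096
grip_force: 88.5
```

```bash
python3 st.py
python3 - <<'E'
from h import *
s=cam('side');t=cam('top')
a=cv2.resize(t['image'][115:215,250:350],(400,400),interpolation=cv2.INTER_CUBIC); b=cv2.resize(s['image'][80:230,280:430],(400,400),interpolation=cv2.INTER_CUBIC)
cv2.imwrite('pics/pour.png',np.hstack([a,b])[:,:,::-1])
for n in('top','side'): print([(round(d['p'],2),np.round(d['location'])) for d in tip_of(n,'nut1')])
E
```

```text
11.6 [0.5645 0.0875 0.235 ] q [0.0917 0.6246 1.3051 0.0342 2.0519 1.6138] 
rot [ 0.6661  0.051  -0.7441  0.034  -0.9987 -0.038  -0.7451 -0.     -0.6669] yaw 2.9237137315030206 F [ 0.1068 -0.0549 -2.6087] [ 0.1672 -0.6429 -0.0419] 0.09571332726243967 88.45583394169807
[(0.59, array([293., 155.])), (0.5, array([297., 163.])), (0.37, array([295., 158.]))]
[]
```

View pics/pour.png

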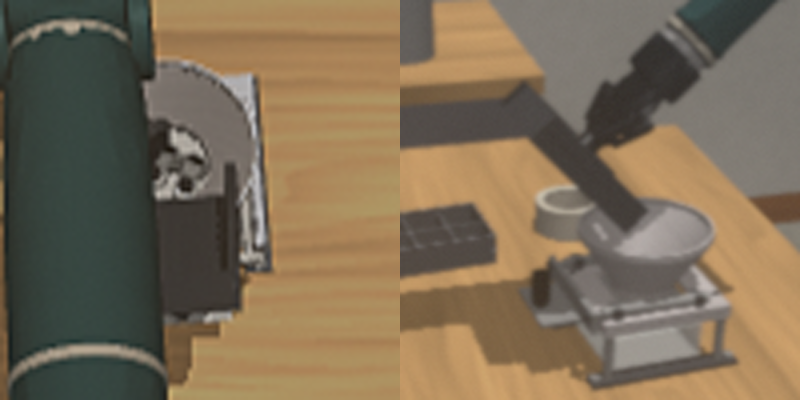

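The view shows at least three nuts in the throat, at about (178,160). The fourth may be hidden or caught by the inner finger, so I shake the tray, then level it and look.

Call:
{"api": "apply_moves", "payload": {
  "fingers": [0, 0, 0, 0, 0, 0, 0, 0, 0, 0, 0, 0],
  "travel": [
    [0, 0, -0.2],
    [0, 0.2, 0],
    [0, -0.2, 0],
    [0, 0.2, 0],
    [0, -0.2, 0],
    [-0.2, 0, 0],
    [0.2, 0, 0],
    [-0.2, 0, 0],
    [0.2, 0, 0],
    [0, 0.2, 0],
    [0, -0.2, 0],
    [0, 0, 0]
  ],
  "rotation": [
    [0, -0.5, 0],
    [0, -0.5, 0],
    [0, 0, 0],
    [0, 0, 0],
    [0, 0, 0],
    [0, 0, 0],
    [0, 0, 0],
    [0, 0, 0],
    [0, 0, 0],
    [0, 0, 0],
    [0, 0, 0],
    [0, 0, 0]
  ]
}}

```text
time: 13.0
tool_pos: [0.5717, 0.0884, 0.2416]
tcp_rot: [2.778, 0.071, -1.417]
wrist_force: [0.6, -0.1, -2.1]
width: 0.102
grip_force: 88.5
```

Call:
{"api": "apply_moves", "payload": {
  "fingers": [0, 0, 0, 0, 0, 0, 0, 0, 0, 0, 0, 0],
  "travel": [
    [0, 0, 0],
    [0, 0, 0],
    [0, 0, 0],
    [0, 0, 0],
    [0, 0, 0],
    [0, 0, 0],
    [0, 0, 0],
    [0, 0, 0],
    [0, 0, 0],
    [0, 0, 0],
    [0, 0, 0],
    [0, 0, 0]
  ],
  "rotation": [
    [0, 0.8, 0],
    [0, 0.8, 0],
    [0, 0.8, 0],
    [0, 0.8, 0],
    [0, 0.8, 0],
    [0, 0.8, 0],
    [0, 0.8, 0],
    [0, 0.8, 0],
    [0, 0.8, 0],
    [0, 0.8, 0],
    [0, 0.8, 0],
    [0, 0.3, 0]
  ]
}}

```text
time: 14.2
tool_pos: [0.57, 0.0879, 0.2425]
tcp_rot: [-3.14, -0.081, -0.019]
wrist_force: [0.3, -0.3, -2.4]
width: 0.099
grip_force: 88.4
```

```bash
python3 st.py
python3 - <<'E'
from h import *
for n in('top','side'):
    c=cam(n,n+'_lev.png'); print([(round(d['p'],2),np.round(d['location'])) for d in tip_of(n,'nut1')])
E
```

```text
14.2 [0.57   0.0879 0.2425] q [ 0.1102  0.0643  1.8137 -0.0008  1.2518  1.6299] 
rot [ 0.9986  0.0513  0.0118  0.0513 -0.9987  0.0005  0.0118  0.0001 -0.9999] yaw 2.941072285824687 F [ 0.2857 -0.3428 -2.353 ] [ 0.0586 -0.0654 -0.0296] 0.09896460947285503 88.3856289088726
[(0.71, array([293., 160.]))]
[(0.21, array([369., 190.]))]
```

Call:
{"api": "apply_moves", "payload": {
  "fingers": [0, 0, 0, 0, 0, 0, 0, 0, 0, 0, 0],
  "travel": [
    [-0.05, 0.2, 0],
    [-0.12, 0.5, 0],
    [-0.19, 0.8, 0],
    [-0.19, 0.8, 0],
    [-0.19, 0.8, 0],
    [-0.19, 0.8, 0],
    [-0.19, 0.8, 0],
    [-0.19, 0.8, 0],
    [-0.17, 0.8, 0],
    [-0.1, 0.5, 0],
    [-0.04, 0.23, 0]
  ],
  "rotation": [
    [0, -0.1, 0],
    [0, 0, 0],
    [0, 0, 0],
    [0, 0, 0],
    [0, 0, 0],
    [0, 0, 0],
    [0, 0, 0],
    [0, 0, 0],
    [0, 0, 0],
    [0, 0, 0],
    [0, 0, 0]
  ]
}}

```text
time: 15.5
tool_pos: [0.508, -0.2705, 0.2415]
tcp_rot: [-3.14, -0.075, 0.003]
wrist_force: [0.5, 0.7, -1.9]
width: 0.1
grip_force: 88.4
```

Call:
{"api": "apply_moves", "payload": {
  "fingers": [0, 0, 0, 0, 0, 0, 0, 0],
  "travel": [
    [0, 0, 0.3],
    [0, 0, 0.6],
    [0, 0, 0.8],
    [0, 0, 0.8],
    [0, 0, 0.7],
    [0, 0, 0.4],
    [0, 0, 0.2],
    [0, 0, 0]
  ],
  "rotation": [
    [0, 0, 0],
    [0, 0, 0],
    [0, 0, 0],
    [0, 0, 0],
    [0, 0, 0],
    [0, 0, 0],
    [0, 0, 0],
    [0, 0, 0]
  ]
}}

```text
time: 16.3
tool_pos: [0.5075, -0.2652, 0.0495]
tcp_rot: [-3.138, -0.082, 0.006]
wrist_force: [0.5, -0.4, -1.9]
width: 0.096
grip_force: 88.4
```

```bash
python3 st.py;  python3 - <<'E'
from h import *
for n in('top','side'):
    c=cam(n,n+'_b.png'); print([(round(d['p'],2),np.round(d['location'])) for d in tip_of(n,'nut1')])
E
```

```text
16.3 [ 0.5075 -0.2652  0.0495] q [-0.5253  0.2543  1.9807  0.0004  0.9115  0.993 ] 
rot [ 0.9986  0.0522 -0.004   0.0522 -0.9986  0.0027 -0.0039 -0.003  -1.    ] yaw 2.9925659613167714 F [ 0.5294 -0.4216 -1.9306] [ 0.1351 -0.0747  0.0016] 0.09626154534888623 88.39272692799568
[(0.7, array([390., 204.])), (0.56, array([286., 158.])), (0.42, array([296., 157.])), (0.39, array([291., 154.])), (0.36, array([295., 161.]))]
[(0.69, array([370., 212.]))]
```

Call:
{"api": "apply_moves", "payload": {
  "fingers": [0, 0, 0, 0, 0, 0],
  "travel": [
    [0, 0, 0.3],
    [0, 0, 0.25],
    [0, 0, 0.1],
    [0, 0, 0.06],
    [0, 0, 0.02],
    [0, 0, 0]
  ],
  "rotation": [
    [0, 0, 0],
    [0, 0, 0],
    [0, 0, 0],
    [0, 0, 0],
    [0, 0, 0],
    [0, 0, 0]
  ]
}}

```text
time: 17.1
tool_pos: [0.5088, -0.2673, 0.0153]
tcp_rot: [-3.14, -0.08, 0.0]
wrist_force: [0.9, -0.5, -1.3]
width: 0.098
grip_force: 88.3
```

```bash
python3 st.py
```

```text
17.1 [ 0.5088 -0.2673  0.0153] q [-0.5271  0.3022  1.9961  0.      0.8434  0.9927] 
rot [ 0.9987  0.0509 -0.0001  0.0509 -0.9987  0.0001 -0.0001 -0.0001 -1.    ] yaw 2.918917832021052 F [ 0.8558 -0.5358 -1.2943] [ 0.1081 -0.0727  0.0232] 0.09755770127777426 88.32066915929317
```

Still about 3 mm up; I lower the rest and release.

Call:
{"api": "apply_moves", "payload": {
  "fingers": [0, 0, 0, 0],
  "travel": [
    [0, 0, 0.03],
    [0, 0, 0.03],
    [0, 0, 0.01],
    [0, 0, 0]
  ],
  "rotation": [
    [0, 0, 0],
    [0, 0, 0],
    [0, 0, 0],
    [0, 0, 0]
  ]
}}

```text
time: 17.5
tool_pos: [0.5088, -0.2673, 0.012]
tcp_rot: [3.14, 0.08, 0.0]
wrist_force: [0.7, 0.4, -2.1]
width: 0.095
grip_force: 88.5
```

Call:
{"api": "apply_moves", "payload": {
  "fingers": [0.3, 0.6, 1, 1, 1, 1, 1, 1, 1, 1],
  "travel": [
    [0, 0, 0],
    [0, 0, 0],
    [0, 0, 0],
    [0, 0, 0],
    [0, 0, 0],
    [0, 0, -0.3],
    [0, 0, -0.6],
    [0, 0, -0.9],
    [0, 0, -0.9],
    [0, 0, -0.9]
  ],
  "rotation": [
    [0, 0, 0],
    [0, 0, 0],
    [0, 0, 0],
    [0, 0, 0],
    [0, 0, 0],
    [0, 0, 0],
    [0, 0, 0],
    [0, 0, 0],
    [0, 0, 0],
    [0, 0, 0]
  ]
}}

```text
time: 18.5
tool_pos: [0.5086, -0.2672, 0.1948]
tcp_rot: [3.14, 0.08, 0.001]
wrist_force: [1.0, -0.4, 0.0]
width: 1.005
grip_force: 0.0
```

```bash
python3 st.py;  python3 - <<'E'
from fit import *
t,s=C['top']['image'],C['side']['image']
f=lambda im,x,y,w:cv2.resize(im[y:y+w,x:x+w],(290,290),interpolation=cv2.INTER_CUBIC)
cv2.imwrite('pics/comp.png',np.vstack([np.hstack([f(t,275,140,34),f(t,350,165,80)]),np.hstack([f(s,300,240,100),f(s,320,140,90)])])[:,:,::-1])
for n in C: print([(round(d['p'],2),np.round(d['location'])) for d in tip_of(n,'nut1')])
print(traypose({'top':(388,203),'side':(353,283)},[.48,-.323,.05]))
E
```

```text
18.5 [ 0.5086 -0.2672  0.1948] q [-0.527   0.1006  1.8643 -0.      1.1759  0.9927] 
rot [ 0.9987  0.0511  0.0007  0.0511 -0.9987 -0.0004  0.0007  0.0005 -1.    ] yaw 2.9290900980137473 F [ 1.0085 -0.3652  0.0205] [-0.0517 -0.0276  0.009 ] 1.0048617447415287 0.0
[(0.56, array([298., 163.])), (0.48, array([295., 155.])), (0.48, array([290., 152.])), (0.37, array([286., 158.]))]
[]
(array([ 0.4827, -0.3235,  0.0766]), np.float64(2.4287571907043457))
```

View pics/comp.png

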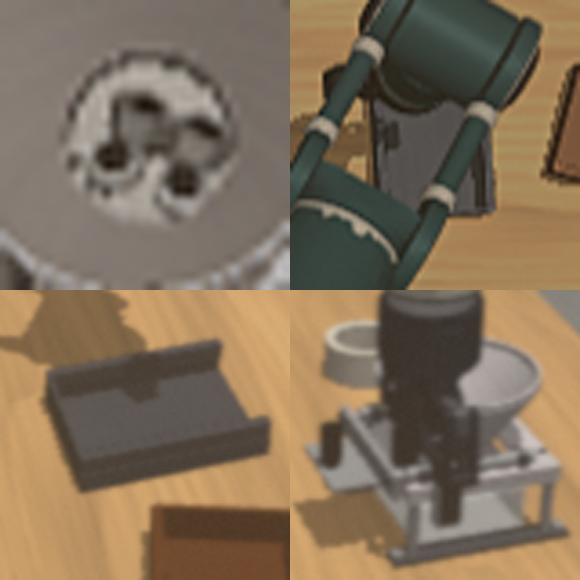

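The picture shows all four nuts lying in the throat and the tray standing empty and flat on the bench. I move over the knob.

Call:
{"api": "apply_moves", "payload": {
  "fingers": [1, 1, 1, 1, 1, 1, 1, 1, 1, 1],
  "travel": [
    [0, 0, 0],
    [0.06, -0.7, 0],
    [0.06, -0.75, 0],
    [0.06, -0.75, 0],
    [0.06, -0.75, 0],
    [0.06, -0.75, 0],
    [0.06, -0.75, 0],
    [0.06, -0.75, 0],
    [0.05, -0.5, 0],
    [0.02, -0.24, 0]
  ],
  "rotation": [
    [0, 0, -0.25],
    [0, 0, 0],
    [0, 0, 0],
    [0, 0, 0],
    [0, 0, 0],
    [0, 0, 0],
    [0, 0, 0],
    [0, 0, 0],
    [0, 0, 0],
    [0, 0, 0]
  ],
  "newtons": 25
}}

```text
time: 19.8
tool_pos: [0.5091, 0.0327, 0.1903]
tcp_rot: [-3.139, -0.126, 0.005]
wrist_force: [-0.2, -0.7, 0.2]
width: 1.003
grip_force: 0.0
```

Call:
{"api": "apply_moves", "payload": {
  "fingers": [1],
  "travel": [
    [0, 0, 0]
  ],
  "rotation": [
    [0, 0, 0]
  ]
}}

```text
time: 19.9
tool_pos: [0.5095, 0.0317, 0.1907]
tcp_rot: [3.139, 0.126, -0.004]
wrist_force: [-0.0, -0.2, 0.2]
width: 1.0
grip_force: 0.0
```

```bash
python3 st.py;  python3 - <<'E'
from fit import *
hp=[.642,.041,.078]
for z in(.077,.121): print([proj(C[n],T(hp,(-.132,0,z))[0]) for n in C])
for n in C:
    for nm,z in(('gate_knob',.077),('gate_line',.077),('guide_edge',.077)): print(n,nm,[(round(d['p'],2),d['location'],atz(C[n],d['location'],z)) for d in tip_of(n,nm)][:2])
s=C['side']['image'].mean(2)[175:205,318:345]; print(s[::2,:].astype(int))
E
```

```text
19.9 [0.5095 0.0317 0.1907] q [ 0.0135 -0.017   1.9946 -0.0001  1.1664  1.5042] 
rot [ 0.9968  0.0801 -0.0024  0.0801 -0.9968 -0.0001 -0.0024 -0.0001 -1.    ] yaw 4.5918898489586875 F [-0.0238 -0.204   0.2357] [-0.0113  0.0434 -0.0351] 1.0002350080983056 0.0
[array([294.4261, 192.1985]), array([331.2521, 193.5794])]
[array([293.8275, 190.8777]), array([331.3207, 181.5552])]
top gate_knob [(0.64, [294.3, 191.5], array([0.513 , 0.0312, 0.077 ]))]
top gate_line [(0.44, [291.8, 159.2], array([0.6335, 0.041 , 0.077 ])), (0.18, [295.1, 193.6], array([0.5052, 0.0282, 0.077 ]))]
top guide_edge []
side gate_knob [(0.56, [328.3, 195.9], array([0.4977, 0.0185, 0.077 ]))]
side gate_line [(0.67, [367.7, 206.8], array([ 0.5995, -0.0734,  0.077 ])), (0.58, [368.4, 187.7], array([0.6388, 0.0403, 0.077 ]))]
side guide_edge [(0.64, [347.2, 191.9], array([0.5633, 0.0294, 0.077 ]))]
[[149 146 147 148 148 148 146 142 139 138 138 140 144 144 145 145 144 146
  146 151 151 153 152 154 151 141 125]
 [152 149 146 146 147 149 147 145 142 138 138 138 141 143 146 144 136 122
  118 135 148 152 145 135 141 142 121
[... 771 characters left out ...]
 142 127 103  84  78]
 [158 156 152 152 151 150 149 145 132 111  94  80  64  54  54  56  67  95
  127 143 146 146 147 145 139 119  94]
 [155 156 154 152 150 149 151 148 146 134 112  98  91  89  95 103 121 138
  144 146 147 148 147 147 145 141 123]
 [143 154 157 154 152 150 151 150 152 148 143 123 106 106 128 143 145 146
  147 146 145 145 146 145 145 144 142]
 [121 136 145 150 150 151 150 150 151 150 150 141 121 105 115 134 146 147
  147 146 145 145 142 142 141 137 135]
 [101  99 102 112 127 138 143 148 149 151 152 147 134 118 118 125 129 126
  119 114 108 106 101  98  94  89  84]
 [101 100 100 100 100 101 106 114 130 146 149 150 147 138 124 108  99  96
   92  87  86  87  88  91  90  89  90]]
```

The knob agrees at about (0.512, 0.031) in both views; I lower and close softly.

Call:
{"api": "apply_moves", "payload": {
  "fingers": [1, 1, 1, 1, 1, 0, 0, 0, 0, 0, 0, 0],
  "travel": [
    [0.04, 0.01, 0.5],
    [0, 0, 0.6],
    [0, 0, 0.6],
    [0, 0, 0.27],
    [0, 0, 0],
    [0, 0, 0],
    [0, 0, 0],
    [0, 0, 0],
    [0, 0, 0],
    [0, 0, 0],
    [0, 0, 0],
    [0, 0, 0]
  ],
  "rotation": [
    [0, 0, 0],
    [0, 0, 0],
    [0, 0, 0],
    [0, 0, 0],
    [0, 0, 0],
    [0, 0, 0],
    [0, 0, 0],
    [0, 0, 0],
    [0, 0, 0],
    [0, 0, 0],
    [0, 0, 0],
    [0, 0, 0]
  ],
  "newtons": 25
}}

```text
time: 21.5
tool_pos: [0.5135, 0.0282, 0.095]
tcp_rot: [3.135, 0.123, 0.004]
wrist_force: [-0.9, -8.6, 3.5]
width: 0.276
grip_force: 27.2
```

```bash
python3 st.py
```

```text
21.5 [0.5135 0.0282 0.095 ] q [ 0.0091  0.0883  2.0787 -0.0048  0.9722  1.5042] 
rot [ 0.9969  0.0783  0.0024  0.0783 -0.9969 -0.004   0.0021  0.0041 -1.    ] yaw 4.491423455458981 F [-0.8565 -8.5951  3.4896] [-1.2992  0.1295 -0.0162] 0.2757116638753813 27.204432785511017
```

Call:
{"api": "apply_moves", "payload": {
  "fingers": [0, 0, 0, 0, 0, 0],
  "travel": [
    [0, 0.06, 0],
    [0, 0, 0],
    [0, 0, 0],
    [0, 0, 0],
    [0, 0, 0],
    [0, 0, 0]
  ],
  "rotation": [
    [0, 0, 0],
    [0, 0, 0],
    [0, 0, 0],
    [0, 0, 0],
    [0, 0, 0],
    [0, 0, 0]
  ],
  "newtons": 60
}}

```text
time: 22.1
tool_pos: [0.5135, 0.0281, 0.0952]
tcp_rot: [-3.138, -0.121, -0.003]
wrist_force: [-2.0, 3.1, 6.8]
width: 0.259
grip_force: 58.7
```

```bash
python3 st.py
python3 - <<'E'
from h import *
for i in range(4):
    cam('side'); s=read_state(); print(s['tool_pos'],s['wrist_force'])
E
```

```text
22.1 [0.5135 0.0281 0.0952] q [0.0055 0.0882 2.0785 0.0013 0.9728 1.4984] 
rot [ 0.997   0.0771  0.0021  0.0771 -0.997   0.0011  0.0022 -0.0009 -1.    ] yaw 4.4229263072353024 F [-2.0279  3.1485  6.8021] [0.2264 0.2301 0.0026] 0.25945146947797837 58.67113530635834
[0.51349595 0.02809488 0.09516081] [-2.05637091  1.96140181  5.75640813]
[0.51349552 0.0280854  0.0951658 ] [-1.55321048  2.64167738  6.72179412]
[0.51350612 0.02807973 0.09518307] [-2.17777301  2.80676265  5.20634513]
[0.51347794 0.02809276 0.09514394] [-2.47663744  3.26968354  5.7211569 ]
```

Call:
{"api": "apply_moves", "payload": {
  "fingers": [0, 0, 0, 0, 0, 0, 0, 0, 0, 0, 0, 0],
  "travel": [
    [-0.08, 0, 0],
    [-0.15, 0, 0],
    [-0.15, 0.01, 0],
    [-0.15, 0, 0],
    [-0.15, 0, 0],
    [-0.15, 0.01, 0],
    [-0.15, 0, 0],
    [-0.15, 0, 0],
    [-0.15, 0.01, 0],
    [-0.12, 0, 0],
    [-0.08, 0, 0],
    [0, 0, 0]
  ],
  "rotation": [
    [0, 0, 0],
    [0, 0, 0],
    [0, 0, 0],
    [0, 0, 0],
    [0, 0, 0],
    [0, 0, 0],
    [0, 0, 0],
    [0, 0, 0],
    [0, 0, 0],
    [0, 0, 0],
    [0, 0, 0],
    [0, 0, 0]
  ]
}}

```text
time: 23.5
tool_pos: [0.442, 0.0223, 0.0952]
tcp_rot: [-3.135, -0.119, -0.013]
wrist_force: [7.2, 10.8, -0.7]
width: 0.256
grip_force: 59.2
```

Call:
{"api": "apply_moves", "payload": {
  "fingers": [0, 0, 0, 0],
  "travel": [
    [0, 0, 0],
    [0, 0, 0],
    [0, 0, 0],
    [0, 0, 0]
  ],
  "rotation": [
    [0, 0, 0],
    [0, 0, 0],
    [0, 0, 0],
    [0, 0, 0]
  ]
}}

```text
time: 23.9
tool_pos: [0.4424, 0.0224, 0.0952]
tcp_rot: [-3.135, -0.12, -0.013]
wrist_force: [6.5, 10.3, -0.6]
width: 0.258
grip_force: 59.3
```

```bash
cat > g.py <<'E'
from fit import *
p=[];F=[]
for i in range(3):
    cam('top'); s=read_state(); p.append(s['tool_pos']);F.append(s['wrist_force'])
p=np.mean(p,0); d=p-[.5135,.0281,.0952]; print('moved',d,np.hypot(d[0],d[1]),'F',np.mean(F,0),s['width'],s['grip_force'],s['time'])
for n in C:
    for nm in('gate_line','guide_edge','gate_knob'): print(n,nm,[(round(x['p'],2),x['location'],atz(C[n],x['location'],.077)[:2]) for x in tip_of(n,nm)][:2])
    print('nuts',[(round(x['p'],2),np.round(x['location'])) for x in tip_of(n,'nut1')])
E
python3 g.py
```

```text
moved [-0.0711 -0.0057 -0.    ] 0.07132167692938546 F [ 6.3046 10.7328 -0.6185] 0.25892619257506877 59.2550003528595 24.15
top gate_line [(0.78, [296.0, 179.7], array([0.5569, 0.0251])), (0.73, [300.7, 157.4], array([0.6402, 0.008 ]))]
top guide_edge [(0.76, [293.7, 179.2], array([0.5587, 0.0336]))]
top gate_knob []
nuts [(0.58, array([294., 162.])), (0.47, array([290., 161.])), (0.46, array([286., 151.])), (0.46, array([287., 161.])), (0.43, array([299., 156.]))]
side gate_line [(0.67, [347.5, 193.0], array([0.5623, 0.0223]))]
side guide_edge [(0.6, [345.4, 190.2], array([0.5606, 0.0416])), (0.32, [368.4, 210.7], array([ 0.5946, -0.0952]))]
side gate_knob [(0.95, [311.1, 199.4], array([0.4399, 0.0096])), (0.65, [346.0, 192.1], array([0.5592, 0.0291]))]
nuts []
```

Call:
{"api": "apply_moves", "payload": {
  "fingers": [0, 0, 0, 0, 0, 0],
  "travel": [
    [-0.04, -0.035, 0],
    [-0.036, -0.035, 0],
    [0, 0, 0],
    [0, 0, 0],
    [0, 0, 0],
    [0, 0, 0]
  ],
  "rotation": [
    [0, 0, 0],
    [0, 0, 0],
    [0, 0, 0],
    [0, 0, 0],
    [0, 0, 0],
    [0, 0, 0]
  ]
}}

```text
time: 25.15
tool_pos: [0.4388, 0.0223, 0.0952]
tcp_rot: [3.137, 0.122, 0.014]
wrist_force: [6.9, -3.2, -2.8]
width: 0.261
grip_force: 59.4
```

```bash
python3 g.py; python3 st.py
```

```text
moved [-0.0747 -0.0058  0.    ] 0.07490900746897448 F [ 8.4513 -3.4599 -1.8146] 0.26038058558944843 59.40346598625183 25.4
top gate_line [(0.66, [293.7, 181.1], array([0.5516, 0.0336])), (0.2, [293.3, 178.2], array([0.5624, 0.0351]))]
top guide_edge [(0.91, [291.4, 179.4], array([0.558 , 0.0421]))]
top gate_knob []
nuts [(0.59, array([285., 153.])), (0.55, array([288., 159.])), (0.41, array([297., 161.])), (0.38, array([300., 158.]))]
side gate_line [(0.8, [345.8, 191.8], array([0.5591, 0.0311]))]
side guide_edge [(0.79, [345.0, 190.8], array([0.5583, 0.038 ])), (0.42, [370.5, 164.3], array([0.7009, 0.2059]))]
side gate_knob [(0.94, [309.7, 196.5], array([0.4391, 0.0284]))]
nuts []
25.8 [0.4388 0.0223 0.0952] q [-0.0043 -0.0616  2.2305 -0.0026  0.9638  1.49  ] 
rot [ 0.9969  0.0779  0.0089  0.0779 -0.997  -0.0022  0.0087  0.0029 -1.    ] yaw 4.466757847686006 F [ 7.4279 -3.9946 -1.4063] [-0.675  -1.1514  0.0006] 0.26221342149639276 59.40588891506195
```

Run:
```python
from fit import *
hp=[.5135+.132*np.cos(.08)+.0,.0281+.132*np.sin(.08),.08]; print(hp)
X=np.arange(-.120,-.040,.002)
for n in C:
    g=C[n]['image'].astype(np.float32).mean(2)
    for ys in ([-.035,-.028,-.02],[-.01,0,.01],[.02,.028,.035]):
        P=np.array([[np.mean([cv2.getRectSubPix(g,(1,1),tuple(map(float,proj(C[n],T(hp,(x,y,.077))[0]))))[0,0] for y in ys])] for x in X])[:,0]
        print(n,ys[1],P.astype(int))
t=C['top']['image'][146:170:1,278:306].mean(2).astype(int); b=cv2.imread('pics/top_b.png')[146:170,278:306].mean(2).astype(int)
print(t[::2]);print(b[::2])
for z in(.017,.09): print('throat/box nut plane px',proj(C['top'],T(hp,(0,0,z))[0]))
for n in C: print(n,[(round(r['p'],2),r['bbox'],int(r['mask'].sum())) for r in regions_of(n,'nut1')])
```

```text
[np.float64(0.6450778252319458), np.float64(0.038648739603930796), 0.08]
top -0.028 [154 153 153 154 154 154 154 154 154 154 154 154 155 155 156 158 158 147
 133 120 114 129 136 131 123 114 110 110 115 120 123 122 118 114 111 110
 110 111 111 111]
top 0 [154 153 153 153 153 153 153 153 153 154 154 155 156 153 146 133 115  98
  85  79  87  99 110 111 112 122 132 137 131 119 114 114 115 115 115 115
 115 115 115 116]
top 0.028 [155 152 151 150 150 151 151 150 151 151 151 152 155 150 138 118  94  84
  77  79  85 101 115 113 112 111 111 121 126 130 129 119 116 116 117 117
 118 118 118 118]
side -0.028 [151 152 152 151 150 150 149 149 150 150 150 151 151 151 151 150 148 144
 136 127 125 131 144 156 163 158 151 143 139 138 137 135 131 126 121 117
 114 115 116 119]
side 0 [150 150 150 150 150 150 150 150 151 151 151 151 150 148 144 137 128 118
 108  98  94  95 103 111 118 122 123 122 121 120 119 119 119 119 119 119
 118 117 115 110]
side 0.028 [148 148 148 148 148 148 149 149 149 150 150 149 148 144 137 127 114 102
  93  87  86  91  99 107 114 117 118 119 119 118 118 118 118 117 118 118
 117
[... 2266 characters left out ...]
5 106 138 133 141 136 129  96 169 153  97  41
   47  43 100 127 140 129 109 111 110 109]
 [125 126 125 126 125 125 133 111 129  66 129 127 146 164 160 135 153  54
   37  41 113 128 123 111 112 110 113 110]
 [125 124 126 125 125 125 126 124 131 147 157 162 158 161 160 132 103 119
  147 156 126 112 112 113 114 112 113 113]
 [125 126 125 125 125 126 124 123 122 121 120 125 123 127 127 129 132 117
  116 116 115 115 114 114 114 114 113 112]
 [123 124 124 125 126 125 122 123 122 122 121 121 121 120 120 119 118 119
  118 118 116 115 114 114 113 113 112 117]]
throat/box nut plane px [293.2716 158.918 ]
throat/box nut plane px [292.2561 155.4755]
top []
side [(0.21, [313.4, 255.8, 79.2, 57.0], 2777)]
```

```bash
python3 -c "
from workcell import *
s=read_state();print(s['time'],s['tool_pos'],s['joint_vel'],s['grip_force']);print(finish_job())"
```

```text
26.0 [0.43880423 0.02226847 0.09520693] [-0.00043037 -0.00040005 -0.0002661   0.00144796 -0.00082224 -0.00122422] 59.405622482299805
the job is handed in; nothing more can be done
None
```

I handed the job in at 26.0 s: the nuts were tipped into the hopper and dropped through the opened gate, the empty tray stands flat on the bench, and the gripper was still holding the gate steady after a measured 74.9 mm of pull (the line is at 75 mm); that the four nuts fell into the box is read from top-camera pixel values and detections, not from a viewed picture.

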